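# Set up the folding backboard and stand the bottle before it

### The job

Get the fallen square bottle ready for its photograph: take it off the folded-down photo stand, fold the stand's hinged board up until it is upright, square to the base, and then stand the bottle upright in the middle of the rubber pad in front of the board, its flat sides squared up with the board. Do not drop the bottle or let it topple, and leave the flask, tub, mug and carton around the stand where they are.

Things in the scene. Friction and masses are not known exactly. Their poses are not given: they have to be found in the camera images.
- stand: Photo stand, fixed to the table: a grey slab 160 x 210 x 30 mm (x, y, z) with a hinged white board folded flat over it. Origin: centre of the slab's underside, on the table. x points from the board's free edge to its hinge (away from the robot), y along the hinge, z up.
- pad (a point): Centre of the upper face of the black rubber pad, 90 x 90 mm and 2 mm thick, in the middle of the slab, 32 mm above the table; axes as the stand's. The board covers it while folded down.
- board (a joint): Angle of the white hinged board: 0 folded flat over the slab (as at the start), 1.571 upright and square to the base, at most 1.95. The hinge is stiff: the board stays at any angle where it is left. The board is 160 mm from hinge to free edge, 200 mm wide, 8 mm thick; folded down, its upper face is 42 mm above the table.
- hinge (a point): Middle of the hinge axis, 80 mm from the slab's centre in stand x and 34 mm above the table. At joint 0 the board lies from here towards stand -x and its thickness spans 0 to 8 mm above the axis; it opens by its free edge rising (positive turn about stand y).
- tab (a point): Grip point in the tab, in mid-thickness: a tongue in the board's plane, 40 mm wide (along the hinge) and 8 mm thick, that juts out 45 mm from the middle of the free edge. The point is 190 mm from the hinge axis, 30 mm beyond the board's free edge and 15 mm from the tab's end. The space under the tab is open to the table.
- bottle: Square terracotta bottle, 0.3 kg, 140 mm high, at first lying on a flat side on the folded board. Origin on its axis at half height; z along the axis to the mouth, x and y square to its flat sides. Along z: body 50 x 50 mm from -70 to +22 mm, shoulder (radius 22 to 14) to +34, neck (radius 13 to 14) to +58, lip (radius 17) to +70.
- flask: Bystander: steel flask, 64 mm diameter, 200 mm high. Origin: centre of the underside, z up.
- tub: Bystander: white sample tub with a lid, 72 mm diameter, 85 mm high. Origin: centre of the underside, z up.
- mug: Bystander: white mug, 72 mm diameter, 85 mm high, its handle reaching about 35 mm out on its y side. Origin: centre of the underside, z up.
- carton: Bystander: cardboard box 65 x 75 x 60 mm. Origin: centre of the underside, z up.
Mind the look-alikes: they are no part of the job. Of the things like the bottle, leave any that is pink; of the rest the larger one is meant.

How it is judged (in metres and radians):
On the way, in this order (a step that is already met when the one before it is completed fails the run):
1. the board is folded up upright (value of joint board between 1.501 and 1.641 rad), for 0.2 s.
2. the bottle stands upright on the pad in front of the board (all of step 1 and x of bottle in the frame of pad between -0.022 and 0.022 m and y of bottle in the frame of pad between -0.022 and 0.022 m and z of bottle in the frame of pad between 0.062 and 0.076 m and angle between bottle's own z axis and vertical below 0.1 rad and (angle between the x axis of bottle and the x axis of stand, either way round below 0.2 rad or angle between the x axis of bottle and the y axis of stand, either way round below 0.2 rad)), for 0.2 s.
At the end, for the whole second after the job is handed in: The board stands at 90 degrees to the base, within 4 degrees; the bottle stands on its foot on the pad, upright within 0.1 rad, its axis within 22 mm of the pad's centre along each side of the stand, its flat sides parallel to the board within 0.2 rad; bottle and board are at rest (all of step 2 and linear speed of bottle below 0.02 m/s and velocity of joint board between -0.05 and 0.05 rad/s); the robot touches nothing.
It fails at once if the bottle is dropped or topples (moves faster than 0.7 m/s with no finger on it) (linear speed of bottle above 0.7 m/s and contact force between the fingers and bottle below 0.05 N).
It fails at once if the flask is shifted by more than 30 mm or tipped (distance of flask from where it was at the start of the episode above 0.03 m or angle between flask's own z axis and vertical above 0.3 rad).
It fails at once if the tub is shifted by more than 30 mm or tipped (distance of tub from where it was at the start of the episode above 0.03 m or angle between tub's own z axis and vertical above 0.3 rad).
It fails at once if the mug is shifted by more than 30 mm or tipped (distance of mug from where it was at the start of the episode above 0.03 m or angle between mug's own z axis and vertical above 0.3 rad).
It fails at once if the carton is shifted by more than 30 mm or tipped (distance of carton from where it was at the start of the episode above 0.03 m or angle between carton's own z axis and vertical above 0.3 rad).
It also fails if it takes over 72 s, if anything falls off the work surface, if the arm or the gripper's body presses on something with over 40 N, if the wrist force passes 120 N, or if a joint passes its speed limit or range.

### The arm

A 6-joint arm with a two-finger parallel gripper is mounted at the origin on the work surface. World frame = base frame: x ahead of the robot, y to its left, z up, the work surface at z = 0. Lengths are in mm, angles in degrees, forces in N, time in s.
With the tool pointing down it reaches from about 350 to 850 mm from the base axis. Payload 8.1 kg.
Tool frame: the origin (TCP) lies midway between the tips of the shut fingers; the grasp point (between the pads) lies 19 mm behind it (r.grip_point_offset is the distance from the TCP to the grasp point, in mm); z points along the fingers, y is the line along which they close (so a half turn about z gives the same grasp; the last joint's range is limited). The gripper opens to 85 mm and grips with 20 to 120 N. Pads are 22 mm wide; open, the fingers measure 114 mm over their backs; the gripper's body (76 mm by 85 mm) begins 54 mm behind the grasp point. The pads swing forward as they close: fully open they stand 13 mm farther back than shut.
Start: joints at [-68.778, 7.471, 85.268, -0, 87.261, -4.893], TCP at [264.128, -538.741, 231.292] pointing down, gripper open.
Joint ranges: [-169.43, 169.43], [-51.17, 129.36], [1.28, 143.12], [-76.62, 256.62], [0, 156.53], [-152.29, 152.29]. Speed limits (degrees/s): [136.94, 136.94, 159.86, 180, 180, 180].

### API

Orientations are given as [roll, pitch, yaw] about the fixed x, y, z axes, in that order (R = Rz(yaw) Ry(pitch) Rx(roll)).
In Python, from bench import r gives the robot as it stands.
- The arm moves only by the shell command python3 -m inch 'ROWS' [FORCE]. ROWS is JSON, one flat list of numbers, 7 for each row, row after row: the shift along the world's x, y, z in m, then the turn, a rotation vector about the world's x, y, z in degrees, then the closure in counts, from 0 (fully open) to 255 (shut). A call has 1 to 10 rows; each row shifts and turns the commanded pose from where the row before left it; what a row does not reach is not made up. A row lasts 1/10 s, in which the tool goes at most 50 mm and 8.59 degrees, less where a joint would pass 70% of its speed; a pose out of reach is approached as far as the arm can. A call with a gripper value outside its range is refused whole. The fingers move at their own pace and stop on an object; FORCE is the grip in N (left out, the last holds). Time passes only in rows, so rows that do not move let the fingers close. It gives the time, the measured TCP pose, the force and the opening at its end, in the units of the state.
- r.sense(): the state, without advancing time (a new reading comes with each control period).
- r.snapshot(name): name is "scene" or "top"; returns (picture, depth): 400x640x3 uint8, red, green, blue; 400x640 float32, mm along the optical axis (not along the pixel's ray), 0 where there is no reading.
- r.get_calibration(name): a dict with "fovy" (degrees; the focal length in pixels is half the picture's height over the tangent of half this angle, whatever the lens; pixels are square), "cx", "cy" (the principal point, pixels), "k1" (the pictures are not rectified: a ray, as slopes to the right and down, at radius r is drawn at 1 + k1 r^2 times it, then the intrinsics apply), "position" and "rotation" of the camera in the world. Camera axes: x right, y up, looking along -z (the intrinsics and any distortion apply to the point x, -y, -z); pixel columns grow to the right and rows downward; lengths in mm; the calibration is good to about 2 mm. A picture is of the moment at which its call begins. get_calibration takes no time and is no camera call.
- r.hand_in(): hands the job in, once; it reports no verdict.
The state is a dict: "time": time; "joint_pos": joint angles; "qd": joint speeds; "joint_efforts": joint torques, N m; "tool_pos": TCP position; "tcp_rot": TCP orientation; "ft_force": force on the tool from outside, world axes, zero at the start; "wrist_torque": the same for the moment, N m; "finger_gap": finger opening in mm.
Only numpy, scipy, OpenCV 4.12 (cv2) and the standard library are available. Lean on these libraries where they do the work, as an engineer would, in place of code of your own. Each camera call takes 0.05 s, during which the arm holds its last target. There are 200 camera calls.

## Working session

There is one attempt and no reset: what is moved stays moved. The work goes in short steps, Python scripts to look and compute and a shell command to move; the robot and the scene stay as the last step left them, time stands still between calls to the robot, and variables do not carry over. Pictures are saved under pics/ and viewed, on a budget of 10 in all, crops included, one or two more only if the job needs it, and the job is handed in when it is done.

```bash
mkdir -p pics; ls
cat > h.py <<'E'
import numpy as np, cv2
from bench import r
def snap(n):
    p,d=r.snapshot(n); return p,d
def pts(d,n):
    c=r.get_calibration(n); H,W=d.shape; f=H/2/np.tan(np.radians(c['fovy'])/2)
    u,v=np.meshgrid(np.arange(W),np.arange(H))
    K=np.array([[f,0,c['cx']],[0,f,c['cy']],[0,0,1]])
    q=cv2.undistortPoints(np.stack([u,v],-1).reshape(-1,1,2).astype(float),K,np.array([c['k1'],0,0,0,0.])).reshape(H,W,2)
    P=np.stack([q[...,0]*d,-q[...,1]*d,-d],-1)
    return P@np.array(c['rotation']).reshape(3,3).T+np.array(c['position'])
E
python3 - <<'E'
from h import *
print(r.sense())
for n in('scene','top'):
    p,d=snap(n); c=r.get_calibration(n); print(n,c)
    cv2.imwrite(f'pics/{n}0.png',p[...,::-1]); np.savez(f'{n}0.npz',p=p,d=d,P=pts(d,n))
E
```

```text
pics
{'time': 0.0, 'joint_pos': array([-6.87776948e+01,  7.51566985e+00,  8.53282538e+01, -1.48780912e-03,
        8.72597813e+01, -4.89422575e+00]), 'qd': array([-0.06539893,  0.02628626, -0.0764624 , -0.0507083 ,  0.04172347,
       -0.04811554]), 'joint_efforts': array([-9.47252738e-04, -5.69389737e+01, -5.00560176e+01, -4.12269392e-04,
        1.41888141e-02,  2.05202127e-05]), 'tool_pos': array([ 263.92652294, -538.24308771,  230.24838175]), 'tcp_rot': array([-1.79896546e+02, -7.36717855e-03,  2.61165967e+01]), 'ft_force': array([ 0.57718839, -0.57141963, -0.13834968]), 'wrist_torque': array([-0.00921037, -0.01930063, -0.00035611]), 'finger_gap': 85.54506084413077}
scene {'fovy': 45.05179589225929, 'cx': 317.47039773836605, 'cy': 200.8864306499733, 'k1': 0.008579404661399864, 'position': array([1070.78448385,  261.97859264,  842.6042861 ]), 'rotation': array([ 35.89928423,  -0.92056735, 114.57531563])}Traceback (most recent call last):
  File "<stdin>", line 5, in <module>
  File "h.py", line 11, in pts
    return P@np.array(c['rotation']).reshape(3,3).T+np.array(c['position'])
             ~~~~~~~~~~~~~~~~~~~~~~~~~~~~~~~^^^^^
ValueError: cannot reshape array of size 3 into shape (3,3)
```

View pics/scene0.png

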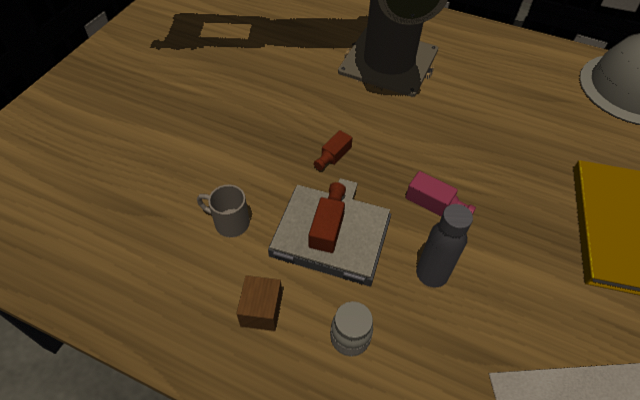

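The scene view, taken from opposite the robot, shows the large red bottle on the board at about (328,218), with its neck by the tab at (347,190). The small red look-alike is at (333,150) and the pink one at (437,195). The mug is at (229,210), flask at (443,245), carton at (260,302) and tub at (352,328).

```bash
sed -i "s/np.array(c\['rotation'\]).reshape(3,3).T/Rot.from_euler('xyz',c['rotation'],degrees=True).as_matrix().T/; 1a from scipy.spatial.transform import Rotation as Rot" h.py
cat > m.py <<'E'
from h import *
S={}
for n in('scene','top'):
    p,d=snap(n); P=pts(d,n); S[n]=(p,d,P); cv2.imwrite(f'pics/{n}1.png',p[...,::-1])
    hsv=cv2.cvtColor(p,cv2.COLOR_RGB2HSV)
    print(n,r.get_calibration(n)['position'],r.get_calibration(n)['rotation'])
    m=(((hsv[...,0]<9)|(hsv[...,0]>174))&(hsv[...,1]>170)&(hsv[...,2]>50)).astype(np.uint8)
    k,L,st,ce=cv2.connectedComponentsWithStats(m)
    for i in range(1,k):
        if st[i,4]>100:
            Q=P[L==i]; Q=Q[Q[:,2]>0]
            top=Q[Q[:,2]>np.percentile(Q[:,2],97)-6]
            print('red',st[i],'pct z',np.percentile(Q[:,2],[5,50,97]).round(),'topface rect',cv2.minAreaRect(top[:,:2].astype(np.float32)),'all',cv2.minAreaRect(Q[:,:2].astype(np.float32)))
    # board: low-saturation, z 36..48
    m=((hsv[...,1]<70)&(P[...,2]>37)&(P[...,2]<47)&(abs(P[...,1])<300)&(P[...,0]>300)&(P[...,0]<900)&(d>0)).astype(np.uint8)
    k,L,st,ce=cv2.connectedComponentsWithStats(m)
    for i in range(1,k):
        if st[i,4]>100:
            Q=P[L==i]; print('board',st[i],Q[:,2].mean(),cv2.minAreaRect(Q[:,:2].astype(np.float32)))
    # tall things
    for z0,z1,nm in((50,70,'50-70'),(75,95,'75-95'),(190,210,'190-210')):
        m=((P[...,2]>z0)&(P[...,2]<z1)&(abs(P[...,1])<350)&(P[...,0]>300)&(P[...,0]<950)&(d>0)).astype(np.uint8)
        k,L,st,ce=cv2.connectedComponentsWithStats(m)
        for i in range(1,k):
            if st[i,4]>60:
                Q=P[L==i]; print(nm,st[i],cv2.minAreaRect(Q[:,:2].astype(np.float32)))
E
python3 m.py
```

```text
scene [1070.78448385  261.97859264  842.6042861 ] [ 35.89928423  -0.92056735 114.57531563]
red [314 131  38  37 506] pct z [25. 37. 41.] topface rect ((707.4630126953125, 113.05329895019531), (782.9892578125, 60.438594818115234), 17.87482261657715) all ((709.9141845703125, 105.45292663574219), (782.9892578125, 76.41033172607422), 17.87482261657715)
red [ 309  183   36   59 1252] pct z [78. 91. 94.] topface rect ((817.4095458984375, 149.4290008544922), (551.540283203125, 57.16851043701172), 18.033170700073242) all ((795.6492919921875, 142.34471130371094), (597.3092041015625, 57.16851043701172), 18.033170700073242)
board [ 270  179  120   98 5602] 41.7423747377487 ((562.8389892578125, 80.7666015625), (205.67648315429688, 200.48178100585938), 6.435545921325684)
board [331 327  40  24 102] 41.853375112046955 ((781.9000244140625, 202.13916015625), (28.180971145629883, 68.99768829345703), 9.655824661254883)
50-70 [413 172  40  31 309] ((408.0035095214844, 236.84951782226562), (89.11979675292969, 48.09587097167969), 82.37742614746094)
50-70 [212 190  31  18 192] ((620.9117431640625, -131.88
[... 1835 characters left out ...]
163330078125, 69.25115966796875), 31.477741241455078)
50-70 [206 269  41  24 396] ((409.7249755859375, 236.61053466796875), (89.02987670898438, 48.05017852783203), 82.2082748413086)
75-95 [229 114  28  27 588] ((760.0310668945312, 198.18331909179688), (58.5349006652832, 62.13813018798828), 1.1605545282363892)
75-95 [365 164  32  31 204] ((639.3501586914062, -116.22645568847656), (69.2966537475586, 69.60693359375), 0.529734194278717)
75-95 [ 281  175   29   63 1099] ((577.7266235351562, 74.54163360595703), (139.84628295898438, 49.97523498535156), 9.756258964538574)
190-210 [173 193  25  24 472] ((574.2271118164062, 294.8015441894531), (47.12188720703125, 46.67911148071289), 84.78072357177734)
```

View pics/top1.png

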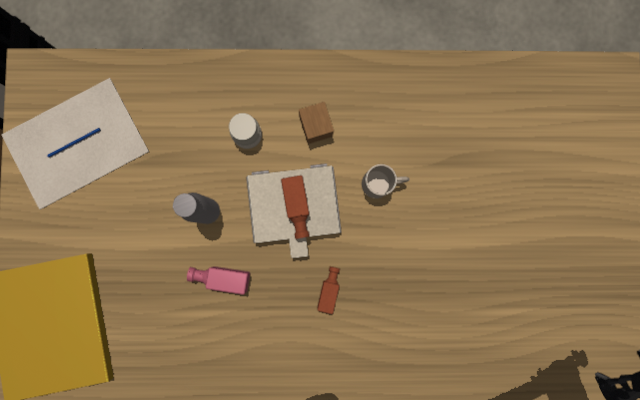

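The top view (x up, y left) shows the bottle at (295,207), with its mouth towards the robot and the tab at (299,248). Both views agree:
- **Bottle:** centre about (577,74), axis at about 10° yaw.
- **Stand:** yaw about 6.5°, tab point about (478,71), hinge about (667,93).

My plan has three parts:
1. Grip the bottle with the tool tilted 30°, turn it about and stand it on free table near (600,-260).
2. Swing the board up by the tab with the tool pointing down.
3. Pick the bottle up by its neck from above and set it on the pad.

```bash
python3 -m inch '[0.0224,0.0411,0,0,0,-1.6,0, 0.0224,0.0411,0,0,0,-1.6,0, 0.0224,0.0411,0,0,0,-1.6,0, 0.0224,0.0411,0,0,0,-1.6,0, 0.0224,0.0411,0,0,0,-1.6,0, 0.0224,0.0411,0,0,0,-1.6,0, 0.0224,0.0411,0,0,0,-1.6,0, 0.0224,0.0411,0,0,0,-1.6,0, 0.0224,0.0411,0,0,0,-1.6,0, 0.0224,0.0411,0,0,0,-1.6,0]' 60
python3 -m inch '[0.0224,0.0411,0,1.04,-5.9,0,0, 0.0224,0.0411,0,1.04,-5.9,0,0, 0.0224,0.0411,0,1.04,-5.9,0,0, 0.0224,0.0411,-0.025,1.04,-5.9,0,0, 0.0224,0.0411,-0.025,1.04,-5.9,0,0, 0,0,0,0,0,0,0, 0,0,0,0,0,0,0]'
python3 -c "
from bench import r; s=r.sense(); print(s['joint_pos'].round(1))"
```

```text
time: 1.15
tool_pos: [488.6, -125.9, 231.2]
tcp_rot: [180.0, -0.0, 10.0]
ft_force: [1.3, -0.5, 0.1]
finger_gap: 85.3
time: 1.85
tool_pos: [596.0, 73.9, 182.4]
tcp_rot: [179.9, -29.7, 10.3]
ft_force: [-0.0, -0.2, 0.3]
finger_gap: 85.5
[ -1.3 -17.9 119.3   7.4  49.5  75.1]
```

```bash
python3 -m inch '[0.002,0.002,-0.03,0,0,0,0, 0.0026,0.0027,-0.03,0,0,0,0, 0,0,-0.03,0,0,0,0, 0,0,-0.02,0,0,0,0, 0,0,-0.012,0,0,0,0, 0,0,-0.006,0,0,0,0, 0,0,0,0,0,0,0, 0,0,0,0,0,0,0]'
```

```text
time: 2.65
tool_pos: [603.4, 77.4, 57.9]
tcp_rot: [179.9, -30.1, 10.1]
ft_force: [0.5, -0.5, 0.5]
finger_gap: 85.5
```

```bash
python3 -m inch '[0,0,-0.003,0,0,0,0, 0,0,0,0,0,0,255, 0,0,0,0,0,0,255, 0,0,0,0,0,0,255, 0,0,0,0,0,0,255, 0,0,0,0,0,0,255, 0,0,0,0,0,0,255, 0,0,0,0,0,0,255]' 60
python3 - <<'E'
from h import *
p,d=snap('scene'); cv2.imwrite('pics/g1.png',cv2.resize(p[130:290,220:480,::-1],None,fx=3,fy=3))
E
```

```text
time: 3.45
tool_pos: [602.4, 77.8, 53.7]
tcp_rot: [179.9, -30.0, 10.1]
ft_force: [-2.9, 1.2, 6.5]
finger_gap: 49.0
```

View pics/g1.png

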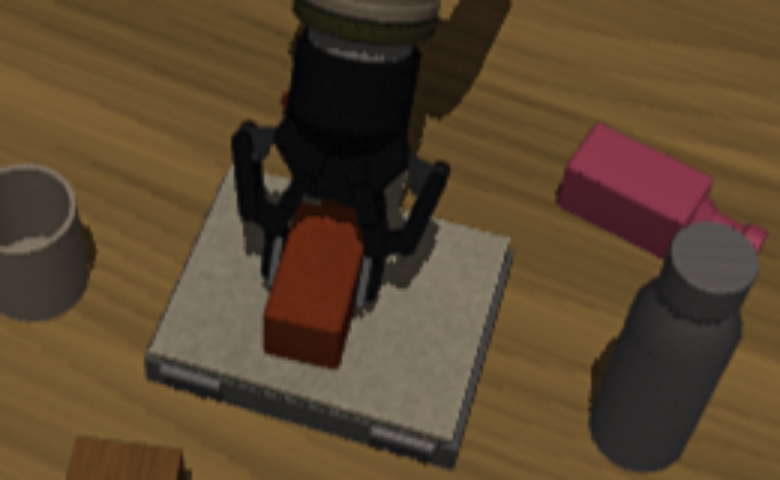

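The fingers hold the body at both sides, near (270,270) and (370,275) in the crop, with a gap of 49 mm. Next I lift and level the tool.

```bash
python3 -m inch '[0,0,0.02,0,0,0,255, 0,0,0.03,0,0,0,255, 0,0,0.04,0,0,0,255, 0,0,0.04,-1.04,5.9,0,255, 0,0,0.04,-1.04,5.9,0,255, 0,0,0.03,-1.04,5.9,0,255, 0,0,0,-1.04,5.9,0,255, 0,0,0,-1.04,5.9,0,255, 0,0,0,0,0,0,255]'
python3 -m inch '[0,-0.017,0,0,0,7.3,255, 0,-0.017,0,0,0,7.3,255, 0,-0.017,0,0,0,7.3,255, 0,-0.017,0,0,0,7.3,255, 0,-0.017,0,0,0,7.3,255, 0,-0.017,0,0,0,7.3,255, 0,-0.017,0,0,0,7.3,255, 0,-0.017,0,0,0,7.3,255, 0,-0.017,0,0,0,7.3,255, 0,-0.017,0,0,0,7.3,255]'
python3 -m inch '[0,-0.017,0,0,0,7.3,255, 0,-0.017,0,0,0,7.3,255, 0,-0.017,0,0,0,7.3,255, 0,-0.017,0,0,0,7.3,255, 0,-0.017,0,0,0,7.3,255, 0,-0.017,0,0,0,7.3,255, 0,-0.017,0,0,0,7.3,255, 0,-0.017,0,0,0,7.3,255, 0,-0.017,0,0,0,7.3,255, 0,-0.017,0,0,0,7.3,255]'
python3 -c "
from bench import r; s=r.sense(); print(s['joint_pos'].round(1))"
```

```text
time: 4.4
tool_pos: [602.5, 77.8, 249.4]
tcp_rot: [-180.0, 0.4, 10.1]
ft_force: [-0.7, -0.2, -3.3]
finger_gap: 49.5
time: 5.4
tool_pos: [601.4, -92.9, 252.6]
tcp_rot: [179.9, -0.0, 83.4]
ft_force: [0.3, -0.0, -2.5]
finger_gap: 49.6
time: 6.4
tool_pos: [601.5, -262.7, 252.6]
tcp_rot: [180.0, 0.1, 156.4]
ft_force: [0.2, -0.7, -3.0]
finger_gap: 49.4
[-28.1  15.7  73.7   0.   90.5 -94.5]
```

```bash
python3 -m inch '[0,0,0,-3,-6.88,0,255, 0,0,0,-3,-6.88,0,255, 0,0,0,-3,-6.88,0,255, 0,0,0,-3,-6.88,0,255, 0,0,-0.01,-3,-6.88,0,255, 0,0,-0.02,-3,-6.88,0,255, 0,0,-0.02,-3,-6.88,0,255, 0,0,-0.02,-3,-6.88,0,255, 0,0,0,0,0,0,255, 0,0,0,0,0,0,255]'
python3 - <<'E'
from h import *
s=r.sense(); print(s['joint_pos'].round(1))
R=Rot.from_euler('xyz',s['tcp_rot'],degrees=True).as_matrix(); print(R.round(3))
p,d=snap('scene');P=pts(d,'scene'); cv2.imwrite('pics/g2.png',p[...,::-1])
hsv=cv2.cvtColor(p,cv2.COLOR_RGB2HSV)
m=(((hsv[...,0]<9)|(hsv[...,0]>174))&(hsv[...,1]>170)&(hsv[...,2]>50)&(P[...,1]<-150)&(P[...,1]>-400)&(P[...,0]>500))
Q=P[m]; print(Q.shape,np.percentile(Q,[1,50,99],axis=0).round(1))
b=Q[Q[:,2]<160]; print(np.linalg.svd(b-b.mean(0),full_matrices=False)[2].round(3))
E
```

```text
time: 7.4
tool_pos: [608.8, -253.5, 199.4]
tcp_rot: [178.1, 55.4, 156.2]
ft_force: [0.2, -0.5, -2.3]
finger_gap: 49.2
[ -31.7  -22.4  133.    30.7   16.6 -124.2]
[[-0.52   0.378  0.766]
 [ 0.229  0.926 -0.302]
 [-0.823  0.018 -0.568]]
(624, 3) [[ 571.4 -275.5  242.2]
 [ 607.2 -243.7  252.7]
 [ 626.4 -221.7  297.2]]
[]<stdin>:8: RuntimeWarning: Mean of empty slice.
  ret = um.true_divide(
```

View pics/g2.png

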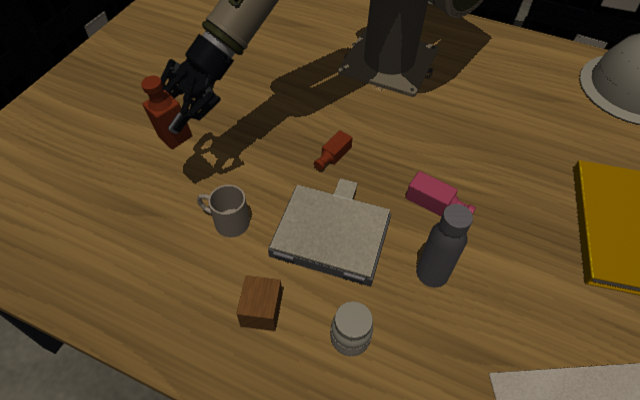

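The bottle is held near upright at about (168,112), clear of everything. The wrist is near its limit (q5 is 17°), so I move outward while finishing the tilt.

```bash
python3 -m inch '[0.03,-0.013,0,0,0,0,255, 0.03,-0.013,0,0,0,0,255, 0.03,-0.013,0,-0.7,-0.95,-0.4,255, 0.02,-0.01,0,-0.7,-0.95,-0.4,255, 0,0,0,-0.7,-0.95,-0.4,255, 0,0,0,-0.7,-0.95,-0.4,255, 0,0,0,0,0,0,255]'
python3 - <<'E'
from h import *
s=r.sense(); print(s['joint_pos'].round(1))
E
```

```text
time: 8.15
tool_pos: [720.9, -302.4, 200.9]
tcp_rot: [-180.0, 60.1, 156.3]
ft_force: [-0.2, 0.5, -2.8]
finger_gap: 49.4
[ -28.4   -0.5  117.3   52.5    5.2 -144.8]
```

```bash
cat > fk.py <<'E'
from h import *
from scipy.optimize import least_squares
D=[([-68.778,7.516,85.328,0,87.26,-4.89],[263.93,-538.24,230.25]),([-28.1,15.7,73.7,0,90.5,-94.5],[601.5,-262.7,252.6]),
([-1.3,-17.9,119.3,7.4,49.5,75.1],[596,73.9,182.4]),([-31.7,-22.4,133,30.7,16.6,-124.2],[608.8,-253.5,199.4]),([-28.4,-.5,117.3,52.5,5.2,-144.8],[720.9,-302.4,200.9])]
E=lambda a,x:Rot.from_euler(a,x,degrees=True)
def fk(p,q):
    a,lat,h,L2,e,L3,d=p
    v=E('z',q[3])*E('y',q[4])
    v=v.apply([0,0,d])+[e,0,L3]
    v=E('y',q[2]).apply(v)+[0,0,L2]; v=E('y',q[1]).apply(v)+[a,lat,h]
    return E('z',q[0]).apply(v)
f=least_squares(lambda p:np.concatenate([(fk(p,q)-t) for q,t in D]),[0,50,350,400,0,400,250])
p=f.x
if __name__=='__main__':
    print(p.round(1),f.fun.round(1))
    for z in (45,60):
      for rr in (650,700,750,800,850):
        out=[]
        for t in (35,40,45,50,55,60):
            # planar q4=0
            x=np.sqrt(rr**2-p[1]**2)
            g=least_squares(lambda w:(fk(p,[0,w[0],w[1],0,180-t-w[0]-w[1],0])-[x,p[1],z])[[0,2]],[20,100])
            out.append((t,g.x.round(0).tolist(),round(180-t-g.x.sum()),round(g.cost)))
        print(z,rr,out)
E
python3 fk.py
```

```text
[-2.000e-01  5.120e+01  3.164e+02  3.697e+02  6.090e+01  5.533e+02
  3.646e+02] [-0.   0.1 -0.3 -0.1 -0.4 -0.   0.1 -0.5  0.4 -0.1  0.3  0.3  0.3  0.5
 -0.4]
45 650 [(35, [0.0, 122.0], 23, 0), (40, [-1.0, 126.0], 16, 0), (45, [-2.0, 129.0], 8, 0), (50, [-2.0, 132.0], -1, 0), (55, [-0.0, 135.0], -10, 0), (60, [3.0, 137.0], -19, 0)]
45 700 [(35, [7.0, 114.0], 24, 0), (40, [6.0, 118.0], 16, 0), (45, [5.0, 122.0], 8, 0), (50, [6.0, 125.0], 0, 0), (55, [7.0, 127.0], -9, 0), (60, [9.0, 129.0], -18, 0)]
45 750 [(35, [14.0, 106.0], 25, 0), (40, [13.0, 110.0], 17, 0), (45, [12.0, 114.0], 9, 0), (50, [12.0, 117.0], 1, 0), (55, [14.0, 119.0], -8, 0), (60, [15.0, 121.0], -17, 0)]
45 800 [(35, [21.0, 98.0], 26, 0), (40, [20.0, 102.0], 19, 0), (45, [19.0, 106.0], 11, 0), (50, [19.0, 109.0], 2, 0), (55, [20.0, 112.0], -6, 0), (60, [21.0, 114.0], -15, 0)]
45 850 [(35, [28.0, 89.0], 29, 0), (40, [26.0, 93.0], 21, 0), (45, [25.0, 97.0], 13, 0), (50, [25.0, 101.0], 4, 0), (55, [25.0, 104.0], -4, 0), (60, [27.0, 106.0], -13, 0)]
60 650 [(35, [-2.0, 121.0], 25, 0), (40, [-3.0, 126.0], 18, 0), (45, [-4.0, 129.0], 10, 0), (50, [-4.0, 133.0], 2, 0), (55, [-3.0, 135.0], -7, 0), (60, [-1.0, 137.0], -17, 0)]
60 700 [(35, [6.0, 114.0], 25, 0), (40, [4.0, 118.0], 18, 0), (45, [3.0, 122.0], 10, 0), (50, [4.0, 125.0], 2, 0), (55, [5.0, 127.0], -7, 0), (60, [7.0, 129.0], -16, 0)]
60 750 [(35, [13.0, 106.0], 26, 0), (40, [11.0, 110.0], 19, 0), (45, [11.0, 114.0], 11, 0), (50, [11.0, 117.0], 2, 0), (55, [11.0, 120.0], -6, 0), (60, [13.0, 122.0], -15, 0)]
60 800 [(35, [20.0, 97.0], 28, 0), (40, [18.0, 102.0], 20, 0), (45, [17.0, 106.0], 12, 0), (50, [17.0, 109.0], 4, 0), (55, [18.0, 112.0], -5, 0), (60, [19.0, 114.0], -13, 0)]
60 850 [(35, [26.0, 89.0], 30, 0), (40, [25.0, 93.0], 22, 0), (45, [24.0, 97.0], 14, 0), (50, [23.0, 101.0], 6, 0), (55, [24.0, 104.0], -3, 0), (60, [25.0, 106.0], -11, 0)]
```

My fitted arm model shows the tool can tilt forward at most about 48° at table height without a wrist flip. I will set the bottle down leaning about 13°, on its outer foot edge, and let it pivot upright in a light grip.

```bash
python3 -m inch '[0,0,0,1.3,3,0,255, 0,0,0,1.3,3,0,255, 0,0,0,1.3,3,0,255, 0,0,0,1.3,3,0,255, 0,0,0,0,0,0,255, 0,0,-0.03,0,0,0,255, 0,0,-0.03,0,0,0,255, 0,0,-0.03,0,0,0,255, 0,0,-0.03,0,0,0,255, 0,0,0,0,0,0,255]'
python3 - <<'E'
from h import *
s=r.sense(); print(s['joint_pos'].round(1))
p,d=snap('scene');P=pts(d,'scene'); cv2.imwrite('pics/g3.png',cv2.resize(p[60:220,60:320,::-1],None,fx=3,fy=3))
E
```

```text
time: 9.15
tool_pos: [719.2, -296.1, 72.9]
tcp_rot: [179.2, 49.4, 156.4]
ft_force: [-0.9, 0.9, -4.1]
finger_gap: 49.6
[ -28.1   12.6  112.5   36.4    7.  -129.2]
```

View pics/g3.png

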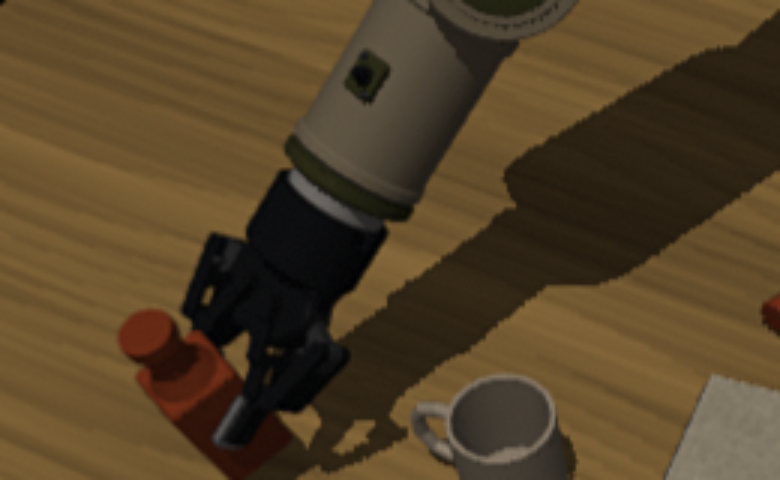

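The bottle hangs just above the table at about (205,400) in the crop, leaning about 11°, and the mug is well clear. I go down slowly to contact.

```bash
python3 -m inch '[0,0,-0.008,0,0,0,255, 0,0,-0.008,0,0,0,255, 0,0,-0.004,0,0,0,255, 0,0,-0.003,0,0,0,255, 0,0,-0.002,0,0,0,255, 0,0,0,0,0,0,255]'
```

```text
time: 9.8
tool_pos: [724.2, -298.7, 58.5]
tcp_rot: [179.4, 50.2, 156.5]
ft_force: [-0.3, -0.1, -3.2]
finger_gap: 49.4
```

```bash
python3 -m inch '[0,0,-0.003,0,0,0,255, 0,0,-0.003,0,0,0,255, 0,0,-0.003,0,0,0,255, 0,0,-0.003,0,0,0,255, 0,0,0,0,0,0,255, 0,0,0,0,0,0,255]'; python3 -m inch '[0,0,-0.002,0,0,0,255, 0,0,-0.002,0,0,0,255, 0,0,0,0,0,0,255]'; python3 -c "
from bench import r; s=r.sense(); print(s['joint_pos'].round(1))"
```

```text
time: 10.4
tool_pos: [724.1, -297.3, 45.8]
tcp_rot: [179.5, 49.7, 156.5]
ft_force: [-0.2, -0.5, 0.7]
finger_gap: 49.4
time: 10.7
tool_pos: [726.1, -298.2, 45.6]
tcp_rot: [179.6, 49.8, 156.5]
ft_force: [0.6, -0.1, 6.6]
finger_gap: 49.3
[ -27.7   16.8  111.4   59.5    4.2 -152.2]
```

```bash
python3 -m inch '[0,0,0,0,0,0,255, -0.0025,0.001,-0.001,0.4,0.9,0,255, -0.0025,0.001,-0.001,0.4,0.9,0,255, -0.0025,0.001,-0.001,0.4,0.9,0,255, -0.002,0.001,-0.001,0.4,0.9,0,255, 0,0,0,0,0,0,255]' 20
python3 - <<'E'
from h import *
s=r.sense(); print(s['joint_pos'].round(1))
p,d=snap('top');P=pts(d,'top')
hsv=cv2.cvtColor(p,cv2.COLOR_RGB2HSV)
red=((hsv[...,0]<9)|(hsv[...,0]>174))&(hsv[...,1]>170)&(hsv[...,2]>50)&(P[...,1]<-200)&(P[...,0]>600)
p2,d2=snap('scene');P2=pts(d2,'scene');h2=cv2.cvtColor(p2,cv2.COLOR_RGB2HSV)
red2=((h2[...,0]<9)|(h2[...,0]>174))&(h2[...,1]>170)&(h2[...,2]>50)&(P2[...,1]<-200)&(P2[...,0]>600)
Q=np.concatenate([P[red],P2[red2]])
for a,b in((0,20),(20,50),(50,80),(95,110),(125,136),(136,160)):
    k=Q[(Q[:,2]>a)&(Q[:,2]<b)]; print(a,b,len(k),k.mean(0).round(1) if len(k) else '', k[:,2].max() if len(k) else '')
cv2.imwrite('pics/g4.png',cv2.resize(p2[60:220,60:320,::-1],None,fx=3,fy=3))
E
```

```text
time: 11.3
tool_pos: [719.3, -295.9, 45.6]
tcp_rot: [179.6, 46.4, 156.5]
ft_force: [-3.9, 0.2, 16.9]
finger_gap: 49.2
[ -27.7   15.8  110.3   24.2    8.3 -116.9]
0 20 0  
20 50 0  
50 80 8 [ 695.5 -286.4   74.4] 79.21139324856858
95 110 269 [ 710.9 -284.   100.7] 109.65171241348276
125 136 8 [ 726.3 -295.   134. ] 135.9998720437162
136 160 199 [ 726.1 -297.9  141.1] 146.23349691375427
```

View pics/g4.png

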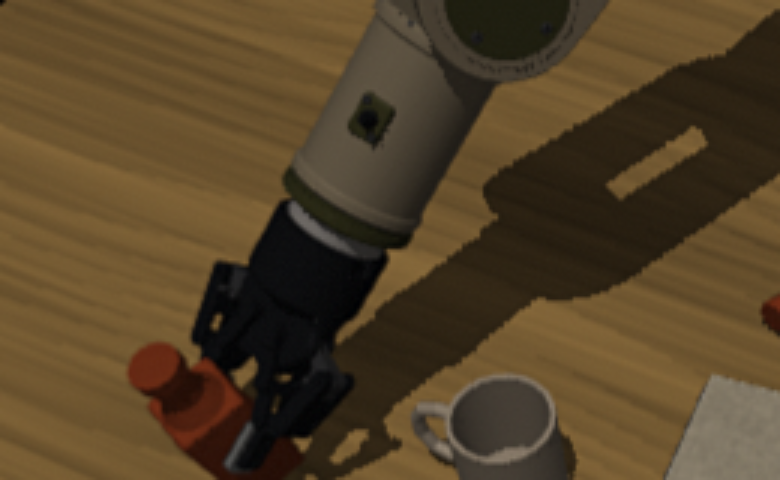

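The bottle still leans about 13°: it kept turning with the tool. That is well inside its tipping angle of about 24°. I will unload it, open slowly and back out, letting it rock upright.

```bash
python3 -m inch '[0,0,0.002,0,0,0,255, 0,0,0,0,0,0,105, 0,0,0,0,0,0,100, 0,0,0,0,0,0,95, 0,0,0,0,0,0,90, 0,0,0,0,0,0,80, 0,0,0,0,0,0,70, 0,0,0,0,0,0,60]'
python3 - <<'E'
from h import *
p2,d2=snap('scene');P2=pts(d2,'scene')
h2=cv2.cvtColor(p2,cv2.COLOR_RGB2HSV)
m=((h2[...,0]<9)|(h2[...,0]>174))&(h2[...,1]>170)&(h2[...,2]>50)&(P2[...,1]<-200)&(P2[...,0]>600)
Q=P2[m]; k=Q[Q[:,2]>130]; print(len(k),k.mean(0),np.percentile(k[:,2],[2,50,98]))
E
```

```text
time: 12.2
tool_pos: [714.8, -292.6, 39.8]
tcp_rot: [179.5, 45.7, 156.4]
ft_force: [-1.5, -0.3, 0.1]
finger_gap: 64.9
203 [ 698.66485437 -284.52322098  140.27660979] [136.96467978 140.35709244 142.94392388]
```

```bash
python3 -m inch '[0,0,0,0,0,0,0, 0,0,0,0,0,0,0, 0,0,0,0,0,0,0, -0.0033,0.0014,0.0035,0,0,0,0, -0.0066,0.0029,0.007,0,0,0,0, -0.01,0.0043,0.0105,0,0,0,0, -0.013,0.0057,0.014,0,0,0,0, -0.02,0.0087,0.021,0,0,0,0, -0.02,0.0087,0.021,0,0,0,0, -0.02,0.0087,0.021,0,0,0,0]'
python3 - <<'E'
from h import *
p2,d2=snap('scene');P2=pts(d2,'scene')
h2=cv2.cvtColor(p2,cv2.COLOR_RGB2HSV)
m=((h2[...,0]<9)|(h2[...,0]>174))&(h2[...,1]>170)&(h2[...,2]>50)&(P2[...,1]<-200)&(P2[...,0]>600)
Q=P2[m]; k=Q[Q[:,2]>130]; print(len(k),k.mean(0),np.percentile(k[:,2],[2,50,98]),cv2.minAreaRect(k[:,:2].astype(np.float32)))
b=Q[Q[:,2]<100]; print(len(b),cv2.minAreaRect(b[:,:2].astype(np.float32)))
s=r.sense(); print(s['joint_pos'].round(1))
cv2.imwrite('pics/g5.png',p2[...,::-1])
E
```

```text
time: 13.25
tool_pos: [620.9, -252.0, 138.7]
tcp_rot: [179.5, 45.7, 156.4]
ft_force: [-0.4, 0.3, 0.6]
finger_gap: 85.4
188 [ 696.66551467 -282.9062378   139.52619579] [136.13330864 139.64803875 142.40328539] ((696.4766235351562, -282.9808654785156), (31.515254974365234, 29.507766723632812), 64.78787231445312)
311 ((696.3486328125, -283.42767333984375), (47.458251953125, 47.12100601196289), 64.0092544555664)
[ -28.8  -11.7  125.9   12.2   20.5 -105.1]
```

View pics/g5.png

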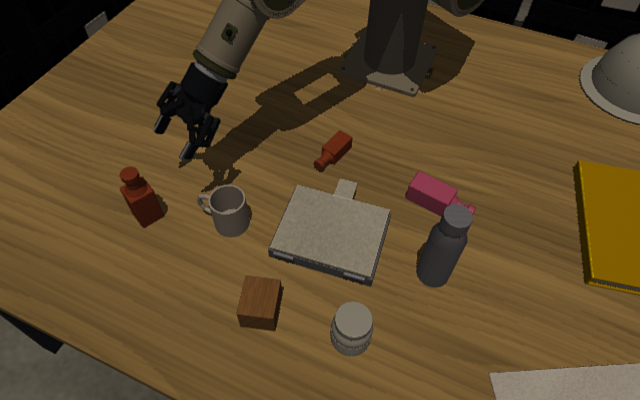

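The bottle stands upright at about (140,200); its centre is (696,-283), with sides at 64° yaw and lip height 140. Now I measure the uncovered board and tab.

Run:
```python
from h import *
for n in('top','scene'):
    p,d=snap(n);P=pts(d,n); hsv=cv2.cvtColor(p,cv2.COLOR_RGB2HSV)
    m=((hsv[...,1]<70)&(P[...,2]>38)&(P[...,2]<46)&(P[...,1]>-50)&(P[...,1]<200)&(P[...,0]>400)&(P[...,0]<720))
    Q=P[m][:,:2]
    a=np.radians(6.5)
    for it in range(3):
        X=np.array([np.cos(a),np.sin(a)]);Y=np.array([-X[1],X[0]])
        x=Q@X;y=Q@Y; xm=x.max()
        # side edges: extreme y per x bin
        e=[];bins=np.arange(xm-150,xm-10,10)
        lo=[y[(x>=b)&(x<b+10)].min() for b in bins];hi=[y[(x>=b)&(x<b+10)].max() for b in bins]
        a+=np.arctan((np.polyfit(bins,lo,1)[0]+np.polyfit(bins,hi,1)[0])/2)
    t=Q[x<xm-170]; tx=(t@X);ty=t@Y
    print(n,'yaw',np.degrees(a),'x range',x.min(),xm,'width',np.mean(hi)-np.mean(lo),'ymid',(np.mean(hi)+np.mean(lo))/2,'tab y',ty.min(),ty.max())
    h=X*(x.min()+205)+Y*(np.mean(hi)+np.mean(lo))/2; print(' hinge',h,'tabpt',h-190*X,'pad',h-80*X)
```

```text
top yaw 6.52829322365565 x range 468.5193372723663 676.9669715614613 width 198.68762667736078 ymid 16.508103079921653 tab y -3.2547565073521447 36.06661045412122
 hinge [667.31096729  92.7194051 ] tabpt [478.53466439  71.19018166] pad [587.82620817  83.65446891]
scene yaw 6.622837584741807 x range 465.5744088563098 677.5812243152982 width 199.25704735167932 ymid 15.897964540919062 tab y -3.4016785987538913 35.65091243489844
 hinge [664.33814651  92.61538847] tabpt [475.58907925  70.84867975] pad [584.86485503  83.45045848]
```

```bash
python3 -m inch '[0,0,0.01,3.05,6.98,0,0, 0,0,0.01,3.05,6.98,0,0, 0,0,0.01,3.05,6.98,0,0, 0,0,0.01,3.05,6.98,0,0, 0,0,0.01,3.05,6.98,0,0, 0,0,0.01,3.05,6.98,0,0]'
python3 -m inch '[-0.0143,0.0323,0,0,0,3,0, -0.0143,0.0323,0,0,0,3,0, -0.0143,0.0323,0,0,0,3,0, -0.0143,0.0323,0,0,0,3,0, -0.0143,0.0323,0,0,0,3,0, -0.0143,0.0323,0,0,0,3,0, -0.0143,0.0323,0,0,0,3,0, -0.0143,0.0323,0,0,0,3,0, -0.0143,0.0323,0,0,0,3,0, -0.0143,0.0323,0,0,0,3,0]'
```

```text
time: 14.0
tool_pos: [622.6, -252.6, 198.3]
tcp_rot: [179.4, -0.3, 156.4]
ft_force: [1.0, -0.6, -0.4]
finger_gap: 85.5
time: 15.0
tool_pos: [478.5, 71.9, 196.9]
tcp_rot: [179.4, -0.1, -173.5]
ft_force: [0.3, 0.7, 0.4]
finger_gap: 85.9
```

```bash
python3 -m inch '[-0.0005,0,-0.04,0,0,0,0, -0.0005,0,-0.04,0,0,0,0, 0,0,-0.04,0,0,0,0, 0,0,-0.03,0,0,0,0, 0,0,-0.02,0,0,0,0, 0,0,-0.009,0,0,0,0, 0,0,0,0,0,0,0, 0,0,0,0,0,0,0]' 40; python3 -m inch '[0,0,0,0,0,0,255, 0,0,0,0,0,0,255, 0,0,0,0,0,0,255, 0,0,0,0,0,0,255, 0,0,0,0,0,0,255, 0,0,0,0,0,0,255, 0,0,0,0,0,0,255, 0,0,0,0,0,0,255]'
```

```text
time: 15.8
tool_pos: [478.8, 70.7, 19.7]
tcp_rot: [179.4, 0.0, -173.6]
ft_force: [0.6, 1.5, 0.0]
finger_gap: 85.6
time: 16.6
tool_pos: [478.6, 71.3, 20.2]
tcp_rot: [179.4, 0.1, -173.6]
ft_force: [-3.4, 2.2, 6.6]
finger_gap: 39.1
```

The tab is gripped, with a 39 mm gap against its 40 mm width. Now I swing it up along the 189 mm arc.

```bash
python3 -m inch '[0.0011,0.0001,0.0165,0,0,0,255, 0.0025,0.0003,0.0163,0,0,0,255, 0.004,0.0005,0.016,0,0,0,255, 0.0053,0.0006,0.0156,0,0,0,255, 0.0067,0.0008,0.015,0,0,0,255, 0.0079,0.0009,0.0145,0,0,0,255, 0.0091,0.0011,0.0137,0,0,0,255, 0.0102,0.0012,0.0128,0,0,0,255, 0.0114,0.0013,0.0119,0,0,0,255, 0,0,0,0,0,0,255]'
python3 - <<'E'
from h import *
p,d=snap('scene'); cv2.imwrite('pics/b1.png',p[...,::-1])
E
```

```text
time: 17.6
tool_pos: [537.5, 78.2, 153.0]
tcp_rot: [179.4, 0.1, -173.6]
ft_force: [-1.9, 4.3, 0.9]
finger_gap: 39.3
```

View pics/b1.png

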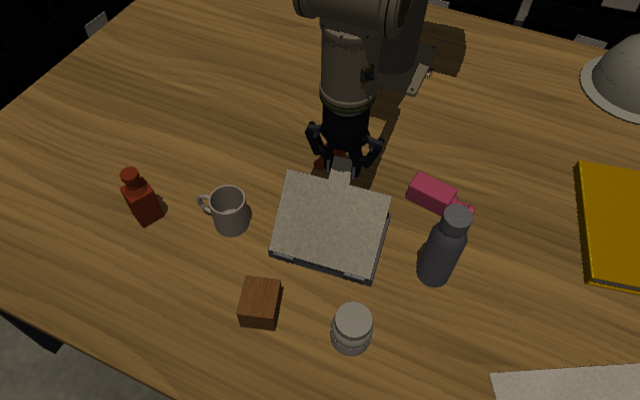

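The board is lifting with the tab still in the fingers at (342,168), and the wrist forces are small. I continue the arc.

```bash
python3 -m inch '[0.0123,0.0014,0.0108,0,0,0,255, 0.0132,0.0015,0.0097,0,0,0,255, 0.014,0.0016,0.0085,0,0,0,255, 0.0147,0.0017,0.0073,0,0,0,255, 0.0153,0.0018,0.0059,0,0,0,255, 0.0158,0.0018,0.0046,0,0,0,255, 0.016,0.0018,0.0032,0,0,0,255, 0.0163,0.0019,0.0017,0,0,0,255, 0.0082,0.001,0.0002,0,0,0,255, 0,0,0,0,0,0,255]'
cat > board.py <<'E'
from h import *
X=np.array([.9935,.1141]);Y=np.array([-.1141,.9935]);H=np.array([666.5,92.6])
for n in('scene','top'):
    p,d=snap(n);P=pts(d,n); hsv=cv2.cvtColor(p,cv2.COLOR_RGB2HSV)
    x=(P[...,:2]-H)@X;y=(P[...,:2]-H)@Y;z=P[...,2]
    m=(hsv[...,1]<70)&(hsv[...,2]>60)&(abs(y)<95)&(abs(y)>(45))&(z>55)&(z<190)&(abs(x)<150)
    if m.sum()>50:
        f=np.polyfit(z[m],x[m],1); res=x[m]-np.polyval(f,z[m]); m2=abs(res)<5
        f=np.polyfit(z[m][m2],x[m][m2],1)
        print(n,m.sum(),'board angle',90+np.degrees(np.arctan(f[0])),'x at z34',np.polyval(f,34),'std',res.std())
    # pad: dark on top of slab
    k=(hsv[...,2]<60)&(hsv[...,1]<90)&(abs(z-32)<5)&(abs(x+80)<60)&(abs(y)<60)
    if k.sum()>50: print(n,'pad',k.sum(),cv2.minAreaRect(P[k][:,:2].astype(np.float32)))
E
python3 board.py
```

```text
time: 18.65
tool_pos: [662.2, 92.9, 203.0]
tcp_rot: [179.4, -0.1, -173.5]
ft_force: [-0.3, 6.4, 0.5]
finger_gap: 39.0
scene 3299 board angle 82.24632667801559 x at z34 9.612028786537355 std 39.50201085420571
scene pad 77 ((531.5298461914062, 102.41101837158203), (13.265694618225098, 36.27593231201172), 6.4834394454956055)
top 98 board angle 84.24367355023105 x at z34 0.6832734123394237 std 0.17151303556693243
top pad 1695 ((585.8041381835938, 86.10635375976562), (119.84162902832031, 113.03487396240234), 5.226899147033691)
```

```bash
sed -i 's/abs(x)<150/abs(x)<45/; s/z<190/z<180/; s/abs(x+80)<60)&(abs(y)<60)/abs(x+80)<48)\&(abs(y)<48)/' board.py; python3 board.py
```

```text
scene 2390 board angle 84.29508567872915 x at z34 4.884839193840314 std 0.8674651886634618
top 86 board angle 84.12575152301741 x at z34 0.7597127369961174 std 0.1308684808996945
top pad 1528 ((587.3182373046875, 83.41238403320312), (95.92192840576172, 95.314453125), 6.887753963470459)
```

Both cameras put the board at 84.2°, so it needs about 6° more, roughly 19 mm at the tab.

```bash
python3 -m inch '[0.0063,0.0007,0.0005,0,0,0,255, 0.0063,0.0007,0.0003,0,0,0,255, 0.0063,0.0007,0,0,0,0,255, 0,0,0,0,0,0,255, 0,0,0,0,0,0,255]'; python3 board.py
```

```text
time: 19.35
tool_pos: [680.0, 95.0, 202.7]
tcp_rot: [179.4, -0.1, -173.5]
ft_force: [0.2, 6.9, -4.7]
finger_gap: 39.0
scene 2066 board angle 89.5906008304457 x at z34 4.897930654395723 std 0.7439350524445193
scene pad 88 ((545.568359375, 104.61749267578125), (17.914411544799805, 38.704750061035156), 7.152906894683838)
top 247 board angle 89.4370096880762 x at z34 0.7876437475026801 std 0.2987061441350806
top pad 1516 ((587.1038818359375, 83.48466491699219), (96.08168029785156, 95.42672729492188), 6.985513210296631)
```

The board now reads 89.5° in both views. I release and lift straight up.

```bash
python3 -m inch '[0,0,0,0,0,0,100, 0,0,0,0,0,0,60, 0,0,0,0,0,0,0, 0,0,0,0,0,0,0, 0,0,0,0,0,0,0, 0,0,0.03,0,0,0,0, 0,0,0.04,0,0,0,0, 0,0,0.04,0,0,0,0, 0,0,0,0,0,0,0]'; python3 board.py; python3 -c "
from bench import r; s=r.sense(); print(s['joint_pos'].round(1))"
```

```text
time: 20.35
tool_pos: [683.4, 94.1, 323.0]
tcp_rot: [179.5, 0.7, -173.6]
ft_force: [0.1, 0.4, 0.3]
finger_gap: 85.3
scene 2062 board angle 89.53112522124349 x at z34 4.962845500388521 std 0.7395758299966093
scene pad 157 ((546.5302734375, 97.05374908447266), (18.56270408630371, 54.260128021240234), 6.880688667297363)
top 274 board angle 89.41423539607528 x at z34 0.7978306372988453 std 0.27781122965336325
top pad 1497 ((586.8017578125, 84.5972900390625), (94.44398498535156, 93.66778564453125), 6.924953937530518)
[  3.3  20.3  61.6   0.6  97.9 -93. ]
```

```bash
cat > bot.py <<'E'
from h import *
def bot(x0,x1,y0,y1,zt):
  for n in('scene','top'):
    p,d=snap(n);P=pts(d,n); h=cv2.cvtColor(p,cv2.COLOR_RGB2HSV)
    m=((h[...,0]<9)|(h[...,0]>174))&(h[...,1]>150)&(h[...,2]>40)&(P[...,0]>x0)&(P[...,0]<x1)&(P[...,1]>y0)&(P[...,1]<y1)
    Q=P[m]
    if len(Q)<30: print(n,'few',len(Q)); continue
    k=Q[Q[:,2]>zt-10]; b=Q[Q[:,2]<zt-40]
    pl=np.linalg.lstsq(np.c_[k[:,:2]-k[:,:2].mean(0),np.ones(len(k))],k[:,2],rcond=None)[0] if len(k)>20 else None
    R=cv2.minAreaRect
    print(n,'lip',len(k),R(k[:,:2].astype(np.float32)) if len(k) else '', 'top plane',pl,'body',len(b),R(b[:,:2].astype(np.float32)) if len(b)>20 else '')
E
python3 -c "
from bot import *; bot(600,800,-400,-200,140)"
python3 -m inch '[0.0013,-0.0377,-0.005,0,0,-3.26,0, 0.0013,-0.0377,-0.005,0,0,-3.26,0, 0.0013,-0.0377,-0.005,0,0,-3.26,0, 0.0013,-0.0377,-0.005,0,0,-3.26,0, 0.0013,-0.0377,-0.005,0,0,-3.26,0, 0.0013,-0.0377,-0.005,0,0,-3.26,0, 0.0013,-0.0377,-0.005,0,0,-3.26,0, 0.0013,-0.0377,-0.005,0,0,-3.26,0, 0.0013,-0.0377,-0.005,0,0,-3.26,0, 0.0013,-0.0377,-0.005,0,0,-3.26,0]' 60
python3 -m inch '[0,0,0,0,0,0,0]'
```

```text
scene lip 222 ((696.5365600585938, -283.05291748046875), (31.895111083984375, 29.974384307861328), 67.67658996582031) top plane [-1.06543156e-01 -9.18558045e-02  1.38640891e+02] body 931 ((697.4923095703125, -281.26580810546875), (48.35224533081055, 47.382266998291016), 65.02557373046875)
top lip 192 ((696.2337036132812, -281.47100830078125), (30.565284729003906, 33.24074935913086), 46.0216178894043) top plane [ 3.43457544e-02 -7.31502488e-02  1.38959029e+02] body 470 ((695.2117919921875, -281.2794189453125), (48.996429443359375, 49.41294479370117), 61.44723892211914)
time: 21.55
tool_pos: [692.9, -284.1, 261.2]
tcp_rot: [179.4, -0.2, 153.7]
ft_force: [0.2, 0.5, -0.2]
finger_gap: 85.7
time: 21.65
tool_pos: [691.4, -288.1, 259.2]
tcp_rot: [179.6, -0.4, 153.4]
ft_force: [0.7, -0.5, -0.4]
finger_gap: 85.3
```

```bash
python3 -m inch '[0.002,0.003,-0.03,0,0,0,0, 0.002,0.0025,-0.04,0,0,0,0, 0,0,-0.035,0,0,0,0, 0,0,-0.02,0,0,0,0, 0,0,-0.01,0,0,0,0, 0,0,-0.005,0,0,0,0, 0,0,0,0,0,0,0, 0,0,0,0,0,0,0]'
python3 - <<'E'
from h import *
p,d=snap('scene'); cv2.imwrite('pics/n1.png',cv2.resize(p[60:260,40:300,::-1],None,fx=3,fy=3))
E
```

```text
time: 22.45
tool_pos: [698.8, -277.8, 125.9]
tcp_rot: [179.4, 0.1, 153.8]
ft_force: [-0.3, 0.2, 0.5]
finger_gap: 85.3
```

View pics/n1.png

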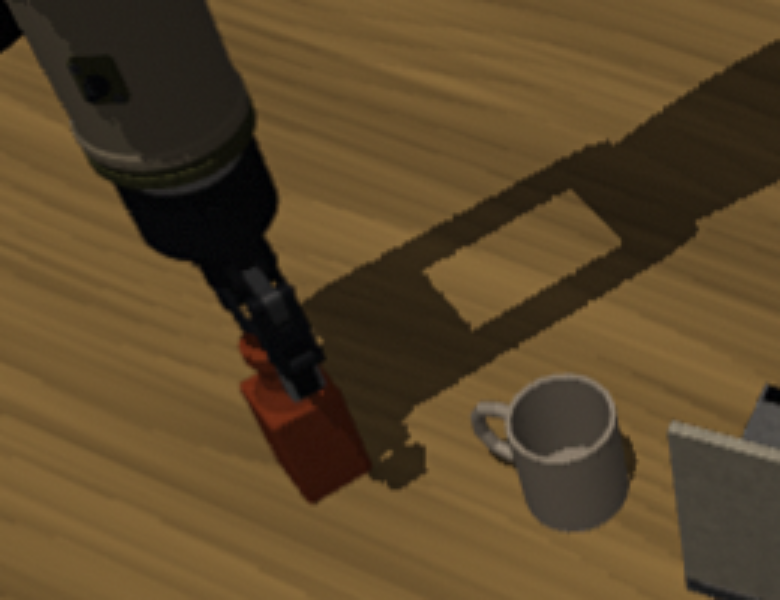

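The fingers straddle the lip and neck near (285,350) in the crop. I go down a little and close.

```bash
python3 -m inch '[-0.001,-0.001,-0.006,0,0,0,0, 0,-0.001,-0.005,0,0,0,0, 0,0,0,0,0,0,0, 0,0,0,0,0,0,255, 0,0,0,0,0,0,255, 0,0,0,0,0,0,255, 0,0,0,0,0,0,255, 0,0,0,0,0,0,255, 0,0,0,0,0,0,255, 0,0,0,0,0,0,255]' 60; python3 -m inch '[0,0,0,0,0,0,255, 0,0,0,0,0,0,255]'
```

```text
time: 23.5
tool_pos: [697.2, -279.7, 113.7]
tcp_rot: [179.5, 0.0, 153.8]
ft_force: [-1.2, -1.2, 3.6]
finger_gap: 31.7
time: 23.7
tool_pos: [697.2, -279.7, 113.7]
tcp_rot: [179.5, 0.0, 153.8]
ft_force: [-0.5, -0.3, 5.3]
finger_gap: 31.6
```

```bash
python3 -m inch '[0,0,0.01,0,0,0,255, 0,0,0.03,0,0,0,255, 0,0,0.04,0,0,0,255, 0,0,0.04,0,0,0,255, 0,0,0.016,0,0,0,255, 0,0,0,0,0,0,255]'
python3 -m inch '[-0.022,0.034,0,0,0,3.26,255, -0.022,0.036,0,0,0,3.26,255, -0.022,0.036,0,0,0,3.26,255, -0.022,0.036,0,0,0,3.26,255, -0.022,0.036,0,0,0,3.26,255, 0,0.037,0,0,0,3.26,255, 0,0.037,0,0,0,3.26,255, 0,0.037,0,0,0,3.26,255, 0,0.037,0,0,0,3.26,255, 0,0.037,0,0,0,3.26,255]'
python3 -m inch '[0,0,0,0,0,0,255, 0,0,0,0,0,0,255]'
python3 - <<'E'
from bot import *
bot(450,720,0,180,230)
p,d=snap('scene'); cv2.imwrite('pics/n2.png',p[...,::-1])
E
```

```text
time: 24.3
tool_pos: [698.3, -279.9, 252.7]
tcp_rot: [179.4, 0.3, 153.8]
ft_force: [-0.0, 0.2, -3.3]
finger_gap: 31.7
time: 25.3
tool_pos: [585.1, 85.1, 245.2]
tcp_rot: [179.4, -0.3, -173.4]
ft_force: [1.1, 0.1, -3.8]
finger_gap: 32.0
time: 25.5
tool_pos: [585.4, 84.4, 245.7]
tcp_rot: [179.4, -0.3, -173.5]
ft_force: [0.7, -0.9, -3.3]
finger_gap: 31.6
scene lip 653 ((590.42529296875, 83.05253601074219), (42.58341979980469, 48.72214126586914), 7.472376346588135) top plane [-8.14707851e-01 -1.74180714e-01  2.41109561e+02] body 283 ((609.7265625, 84.46454620361328), (6.45973539352417, 47.92867660522461), 9.421011924743652)
top few 12
```

View pics/n2.png

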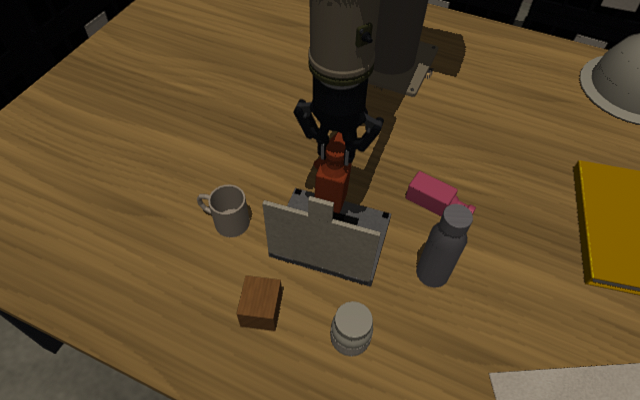

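The bottle hangs over the pad at about (335,185), its front face at 8–9° yaw against the stand's 6.6°, with the board upright behind it. I lower it.

```bash
python3 -m inch '[0.0015,-0.0005,-0.02,0,0,0,255, 0,0,-0.025,0,0,0,255, 0,0,-0.02,0,0,0,255, 0,0,-0.015,0,0,0,255, 0,0,-0.008,0,0,0,255, 0,0,-0.004,0,0,0,255, 0,0,0,0,0,0,255, 0,0,0,0,0,0,255]'
```

```text
time: 26.45
tool_pos: [589.1, 83.0, 158.3]
tcp_rot: [179.5, 0.1, -173.6]
ft_force: [-0.2, 0.6, -2.7]
finger_gap: 32.0
```

```bash
python3 -m inch '[0,0,-0.004,0,0,0,255, 0,0,-0.003,0,0,0,255, 0,0,-0.003,0,0,0,255, 0,0,-0.001,0,0,0,255, 0,0,0,0,0,0,255]';python3 -m inch '[0,0,-0.001,0,0,0,255, 0,0,-0.001,0,0,0,255, 0,0,0,0,0,0,255]'
```

```text
time: 26.95
tool_pos: [588.4, 83.1, 146.0]
tcp_rot: [179.4, -0.0, -173.6]
ft_force: [1.2, -0.5, -2.6]
finger_gap: 31.5
time: 27.25
tool_pos: [589.4, 83.0, 145.7]
tcp_rot: [179.5, 0.1, -173.6]
ft_force: [-0.3, -1.0, 4.7]
finger_gap: 31.4
```

There is contact at the expected height, and the force has gone from -2.6 to +4.7 N. I release gently and lift.

```bash
python3 -m inch '[0,0,0,0,0,0,140, 0,0,0,0,0,0,120, 0,0,0,0,0,0,80, 0,0,0,0,0,0,0, 0,0,0,0,0,0,0, 0,0,0,0,0,0,0, 0,0,0.01,0,0,0,0, 0,0,0.03,0,0,0,0, 0,0,0.04,0,0,0,0, 0,0,0.04,0,0,0,0]' 20
python3 -m inch '[0,0,0.04,0,0,0,0, -0.04,0,0.03,0,0,0,0, -0.05,0,0,0,0,0,0, -0.05,0,0,0,0,0,0, 0,0,0,0,0,0,0]'
python3 board.py
python3 - <<'E'
from bot import *
bot(530,650,20,150,172)
p,d=snap('scene'); cv2.imwrite('pics/f.png',p[...,::-1])
E
```

```text
time: 28.25
tool_pos: [587.9, 83.1, 265.7]
tcp_rot: [179.4, -0.1, -173.6]
ft_force: [0.5, -0.3, 1.1]
finger_gap: 85.5
time: 28.75
tool_pos: [443.5, 83.3, 335.1]
tcp_rot: [179.4, 0.0, -173.5]
ft_force: [1.3, 0.4, 0.6]
finger_gap: 85.0
scene 2057 board angle 89.55344836009881 x at z34 4.9266287877214445 std 0.7302247795419573
scene pad 96 ((544.775146484375, 109.74588775634766), (18.53692054748535, 28.97530746459961), 9.958834648132324)
top 394 board angle 89.45316771435135 x at z34 0.8097274135870476 std 0.29857591258696303
top pad 825 ((587.4443969726562, 83.85503387451172), (94.72686767578125, 94.36329650878906), 6.20640230178833)
scene lip 247 ((590.2724609375, 79.2936782836914), (29.817264556884766, 32.30323028564453), 82.12532043457031) top plane [-1.08163610e-01 -4.96587752e-02  1.70745152e+02] body 165 ((591.6284790039062, 79.86595916748047), (46.1238899230957, 47.719417572021484), 9.308577537536621)
top lip 210 ((592.316650390625, 78.21311950683594), (31.850065231323242, 33.04118347167969), 1.3891489505767822) top plane [2.16648611e-03 2.45057156e-02 1.71723287e+02] body 348 ((595.950927734375, 81.9029312133789), (59.273921966552734, 54.925010681152344), 6.753026008605957)
```

View pics/f.png

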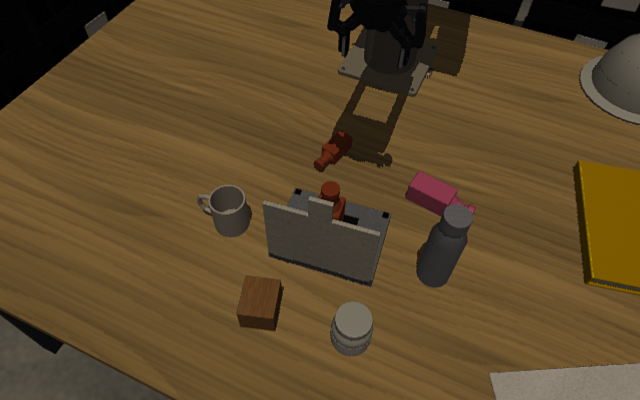

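The bottle stands upright on the pad at (333,200), with the board behind it and nothing else disturbed. It is about 4 mm off the pad's centre along each side, squared to within about 3°, and its lip is at 172 mm as expected. The board reads 89.5° and the gripper is clear, so I hand in.

```bash
python3 -c "
from bench import r; print(r.hand_in())"
```

```text
the job is handed in; nothing more can be done
None
```

The job is handed in at about 29 s of the 72 s allowed; hand-in reports no verdict. The bottle stands upright on the pad in front of the raised board.

I gripped the bottle off the folded stand, stood it on free table, swung the board up by its tab, then carried the bottle by its lip and set it down on the pad.

**Last checks**
- **Board:** 89.5° in both cameras, unchanged after the gripper let go.
- **Bottle:** about 4 mm off the pad's centre along each side, against 22 mm allowed. It is square to the board within about 3°, and the top camera shows its lip level at 172 mm, as expected.
- **Bystanders:** they look unmoved in the last picture; I did not re-measure them.
- **Gripper:** open and clear of everything.

**What failed or disagreed**
- **First set-down:** the arm could not tilt the tool the planned 60° at table height. I set the bottle down leaning about 13°; it did not pivot in the light grip, so I opened slowly and it rocked upright.
- **Wrist joint:** during that set-down joint 6 reached its -152° limit. I backed it off straight away, but can't say how the judge treats it.
- **Board swing:** the first swing stopped at 84°, so I corrected it by camera. At upright the tool stood about 9 mm further out than the hinge estimate implied, probably because the pads slid on the tab. I went by the two cameras' angle, which agreed.
- **Lip level:** the scene camera's plane fit on the lip reads about 7° of tilt, which I put down to it also seeing the lip's side. It gave the same reading with the bottle on the table.

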